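# Close the stirring pot and hold its crank engaged

### The job

Set the white cover with the open neck squarely on the rim of the stirring pot, so that it sits seated and level with the stirrer's shaft standing up through the neck, and let go of it. Then take the crank by its hub, turn it until its socket meshes with the shaft's splines, slide it down and press it fully home against the spring. Finish like that, still gripping the crank and keeping it pressed down; leave the other things on the counter where they are.

Things in the scene. Friction and masses are not known exactly. Their poses are not given: they have to be found in the camera images.
- pot: Open steel pot fixed to the counter, 180 mm across, two small black loop handles reaching 121 mm from its axis along +x and -x. Origin: centre of its underside, z up. Mouth 172 mm across, wall 4 mm.
- pot_rim (a point): Centre of the pot's mouth at rim height, 100 mm above its underside. A stirrer shaft stands up through it on the pot's axis, its tip 50 mm above the rim.
- shaft_top (a point): Centre of the shaft's top, 150 mm above the pot's underside. The dark steel tip is a plus-shaped spline: two crossing bars 22 mm long, 8 mm thick, along this point's x and y (top 5 mm only 18 x 5 mm, as a lead-in), running 20 mm down to the spring seat. The shaft is stiff to turn (0.4 N m); its angle differs every time.
- spring_seat (a joint): Sprung steel flange, 38 mm across, around the shaft below the splines. Value: how far it is pressed down, 0 (its top 130 mm above the pot's underside) to 0.010 m (its stop). Pushes back with 3 N at the top, 10 N at the stop; the crank's weight alone does not press it down.
- cover: Loose white plastic cover, about 180 g, right way up. Origin: centre of its underside, z up. Skirt 166 mm across (0 to 8 mm high), disc 192 mm across (8 to 12), round open neck to grip, 58 mm outside, 50 mm hole (12 to 46). Seated, the disc lies on the rim, skirt inside with 3 mm play: origin 92 mm and neck top 138 mm above the pot's underside.
- crank: Loose crank, about 220 g, standing on its black square hub, 32 x 32 mm, 62 mm tall. Origin: centre of the hub's underside, z up, x along the arm. Socket in the underside: plus-shaped, 37 mm deep, slots along x and y (11 mm wide, 25 mm long); fits at any of four quarter turns. Origin above the pot's underside: 150 mm unmeshed on the tip, 130 mm meshed and touching the seat, 120 mm fully home.
- crank_grip (a point): Middle of the crank's hub, 44 mm above its underside, axes as the crank's: grip here on the two flat faces square to y, 32 mm apart. The lowest 18 mm of the hub end inside the cover's neck (50 mm hole), so keep fingers above that.
- crank_knob (a point): Top of the crank's upright black knob, 18 mm thick, 80 mm from the hub's axis along +x, 91.5 mm above the hub's underside. A steel arm 16 mm wide joins it to the hub at 48.5 to 57.5 mm height.
- sauce_bottle: Bystander: terracotta-coloured sauce bottle with a green cap, 64 mm across, 190 mm tall. Origin: at its middle, on its underside.
- pickle_jar: Bystander: green glass jar with a steel lid, 72 mm across, 110 mm tall. Origin: at its middle, on its underside.
- small_lid: Bystander: plain small steel lid, 110 mm across, with a 26 mm high solid knob; not the cover of this pot. Origin: at its middle, on its underside.
- plate: Bystander: white plate, 140 mm across. Origin: at its middle, on its underside.
- spatula: Bystander: spatula with a wooden handle, lying flat. Origin: on the underside, x along its length.
- sauce_cup: Bystander: small empty steel cup, 70 mm across, 45 mm tall. Origin: at its middle, on its underside.
- butter_tub: Bystander: closed white tub, 120 x 90 x 60 mm. Origin: at its middle, on its underside.

How it is judged:
By the outcome, as a careful person would: the job done as asked, in the order asked, and still so for the second after the job is handed in, while the arm keeps its last pose, push and grip.
It also fails if it takes over 64 s, if anything falls off the work surface, if the arm or the gripper's body presses on something with over 40 N, if the wrist force passes 120 N, or if a joint passes its speed limit or range.

### The arm

A 7-joint arm with a two-finger parallel gripper is mounted at the origin on the work surface. World frame = base frame: x ahead of the robot, y to its left, z up, the work surface at z = 0. Lengths are in m, angles in rad, forces in N, time in s.
With the tool pointing down it reaches from about 0.425 to 0.825 m from the base axis. Payload 3.6 kg.
Tool frame: the origin (TCP) lies midway between the tips of the shut fingers; the grasp point (between the pads) lies 19 mm behind it (arm.pinch_z is the distance from the TCP to the grasp point, in m); y points along the fingers, x is the direction in which the jaws open and shut, and the axes are right-handed (so a half turn about y gives the same grasp; the last joint's range is limited). The gripper opens to 85 mm and grips with 20 to 120 N. Pads are 22 mm wide; open, the fingers measure 114 mm over their backs; the gripper's body (76 mm by 85 mm) begins 54 mm behind the grasp point. The pads swing forward as they close: fully open they stand 13 mm farther back than shut.
Start: joints at [1.141, 0.615, -0.013, 1.423, 0.008, 1.103, -0.04], TCP at [0.255, -0.598, 0.231] pointing down, gripper open.
Joint ranges: [-3.12, 3.12], [-0.3, 2.06], [-1.34, 1.32], [0.26, 2.42], [-1.36, 4.5], [0.01, 1.98], [-2.84, 2.84]. Speed limits (rad/s): [2.79, 2.79, 3.14, 3.14, 3.14, 3.14, 3.14].

### API

Orientations are given as a unit quaternion [w, x, y, z].
In Python, from bench import arm gives the robot as it stands.
- The arm moves only by the tool play_rows, never from a script. Its argument "plan" is a list of rows, each an object of numbers: "dx", "dy", "dz": the shift along the world's x, y, z in mm; "turn": the turn about the world's z in degrees; "grip": the closure, from -1 (fully open) to 1 (shut), so that 0 is half open. In form: [{"dx": .., "dy": .., "dz": .., "turn": .., "grip": ..}, ...]. A call has 1 to 8 rows; each row shifts and turns the commanded pose from where the row before left it; what a row does not reach is not made up. A row lasts 1/8 s, in which the tool goes at most 62.5 mm and 10.7 degrees, less where a joint would pass 70% of its speed; a pose out of reach is approached as far as the arm can. A call with a gripper value outside its range is refused whole. The fingers move at their own pace and stop on an object; the grip force is fixed at half the most. Time passes only in rows, so rows that do not move let the fingers close. It gives the time, the measured TCP pose, the force and the opening at its end, in the units of the state.
- arm.observe(): the state, without advancing time (a new reading comes with each control period).
- arm.read_camera(name): name is "scene" or "top" or "wrist"; returns the picture (384x512x3 uint8, red, green, blue); there is no depth.
- arm.camera_params(name): a dict with "fx", "fy", "cx", "cy" (pixels), "rvec" (rotation vector, rad) and "tvec" (3), from world to camera coordinates, as OpenCV has them; the wrist camera has in their place "hand_eye" (4x4, takes a point from camera to tool coordinates, whose origin is the TCP and whose axes are the tool frame's). Camera axes: x right, y down, z forward; pixel columns grow to the right and rows downward; lengths in m; the calibration is good to about 2 mm. A picture is of the moment at which its call begins: read the wrist's pose just before it. camera_params takes no time and is no camera call.
- arm.finish_job(): hands the job in, once; it reports no verdict.
The state is a dict: "clock": time; "joints": joint angles; "qd": joint speeds; "joint_efforts": joint torques, N m; "tcp_pos": TCP position; "tool_rot": TCP orientation; "wrist_force": force on the tool from outside, world axes, zero at the start; "ft_torque": the same for the moment, N m; "opening": finger opening in m.
Only numpy, scipy, OpenCV 4.12 (cv2) and the standard library are available. Lean on these libraries where they do the work, as an engineer would, in place of code of your own. Each camera call takes 0.05 s, during which the arm holds its last target.

## Working session

There is one attempt and no reset: what is moved stays moved. The work goes in short steps, Python scripts to look and compute and a tool call to move; the robot and the scene stay as the last step left them, time stands still between calls to the robot, and variables do not carry over. Pictures are saved under pics/ and viewed, and the job is handed in when it is done.

Besides the shell and the picture viewer there is one more tool, called after "Request:" as name([rows], argument=value, ...), one row to a line, values as JSON. play_rows: Moves the arm, as the interface text tells. Its arguments: {"type":"object","properties":{"plan":{"type":"array","items":{"type":"object","properties":{"dx":{"type":"number"},"dy":{"type":"number"},"dz":{"type":"number"},"turn":{"type":"number"},"grip":{"type":"number"}}}}},"required":["plan"]}

```bash
mkdir -p pics; ls; cat > h.py <<'E'
import numpy as np, cv2
from bench import arm
from scipy.spatial.transform import Rotation as R
def snap(name,fn):
    s=arm.observe(); im=arm.read_camera(name); cv2.imwrite('pics/'+fn,im[:,:,::-1]); return im,s
def cam(name,s=None):
    p=arm.camera_params(name); K=np.array([[p['fx'],0,p['cx']],[0,p['fy'],p['cy']],[0,0,1.]])
    if 'hand_eye' in p:
        T=np.eye(4); q=s['tool_rot']; T[:3,:3]=R.from_quat([q[1],q[2],q[3],q[0]]).as_matrix(); T[:3,3]=s['tcp_pos']
        C=T@np.array(p['hand_eye']); return K,C[:3,:3],C[:3,3]
    Rm=R.from_rotvec(p['rvec']).as_matrix(); return K,Rm.T,-Rm.T@np.array(p['tvec'])
def ray(c,uv,z):
    K,Rm,t=c; d=Rm@np.linalg.inv(K)@np.array([uv[0],uv[1],1.]); return t+d*(z-t[2])/d[2]
def proj(c,P):
    K,Rm,t=c; x=K@(Rm.T@(np.array(P)-t)); return x[:2]/x[2]
E
python3 - <<'E'
from h import *
for n in ['scene','top']:
    im,s=snap(n,n+'0.png'); c=cam(n); print(n,c[2],c[0][0,0]); print(c[1])
snap('wrist','w0.png'); print(s, arm.pinch_z); print(arm.camera_params('wrist'))
E
```

```text
pics
scene [1.18508331 0.39859764 1.06124745] 434.94934010331406
[[-5.09193467e-01  6.93942249e-01 -5.09083656e-01]
 [ 8.60651734e-01  4.10026370e-01 -3.01922124e-01]
 [-7.78794728e-04 -5.91880504e-01 -8.06025348e-01]]
top [0.37552192 0.05588002 1.33236116] 428.4720530606091
[[-0.00467964 -0.98873997  0.14957061]
 [-0.99985342  0.00216299 -0.01698411]
 [ 0.01646934 -0.14962816 -0.98860517]]
{'clock': 0.05, 'joints': array([ 1.14050392,  0.61589593, -0.01260654,  1.42492768,  0.00808072,
        1.10340026, -0.04041095]), 'qd': array([-0.00074159, -0.00014776, -0.00033914, -0.0014642 ,  0.00048007,
       -0.00031696, -0.00034971]), 'joint_efforts': array([ 1.11668560e-03, -4.70812690e+01,  2.60455990e-01, -1.71777517e+01,
        1.01136341e-02,  5.74251346e-03, -1.51047277e-05]), 'tcp_pos': array([ 0.25509303, -0.59700689,  0.23014375]), 'tool_rot': array([ 0.59060988, -0.58961983,  0.39033528, -0.38880175]), 'wrist_force': array([-0.56067985, -0.6861387 , -0.45373262]), 'ft_torque': array([ 0.02965767, -0.00531266, -0.0005751 ]), 'opening': 0.0854770056728212} 0.0187
{'fx': 339.32614510888624, 'fy': 339.32614510888624, 'cx': 257.70919854312365, 'cy': 187.58048318607163, 'hand_eye': array([[ 9.99999956e-01, -2.54293420e-04, -1.53994408e-04,
         5.92668423e-04],
       [ 6.88407265e-05, -3.05845342e-01,  9.52081206e-01,
        -1.41853717e-01],
       [-2.89206458e-04, -9.52081174e-01, -3.05845311e-01,
         7.81536764e-02],
       [ 0.00000000e+00,  0.00000000e+00,  0.00000000e+00,
         1.00000000e+00]])}
```

View pics/scene0.png

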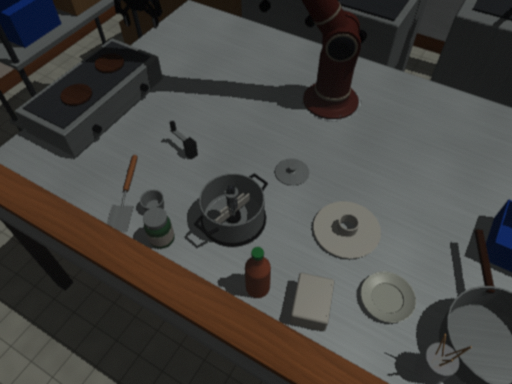

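View pics/top0.png

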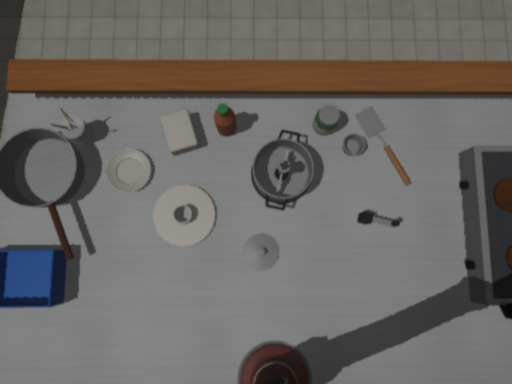

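View pics/w0.png

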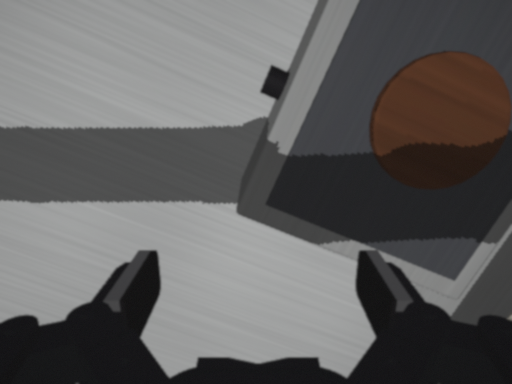

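```bash
python3 - <<'E'
from h import *
t=cv2.imread('pics/top0.png'); s=cv2.imread('pics/scene0.png')
def crop(im,x,y,w,h,k): return cv2.resize(im[y:y+h,x:x+w],(w*k,h*k),interpolation=cv2.INTER_CUBIC)
cv2.imwrite('pics/a.png',np.hstack([crop(t,233,120,100,100,4),crop(t,140,170,100,100,4)]))
cv2.imwrite('pics/b.png',np.hstack([crop(t,340,190,80,60,5),crop(s,160,110,80,60,5)]))
cv2.imwrite('pics/c.png',np.hstack([crop(s,185,165,100,100,4),crop(s,300,180,100,100,4)]))
c=cam('top')
for n,uv,z in [('potrim',(283,170),.1),('cover',(183.5,215),.012),('neck',(182.5,214),.046),('hub',(366,218),.062),('knob',(395,223),.09)]:
    print(n,ray(c,uv,z))
E
```

```text
potrim [ 0.60366792 -0.0282408   0.1       ]
cover [0.47984346 0.27364922 0.012     ]
neck [0.48016492 0.27109642 0.046     ]
hub [ 0.46512679 -0.27627699  0.062     ]
knob [ 0.4483249  -0.35304127  0.09      ]
```

View pics/a.png

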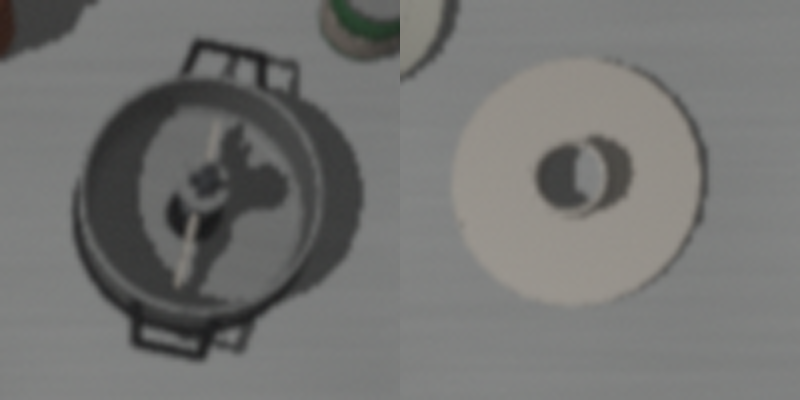

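View pics/b.png

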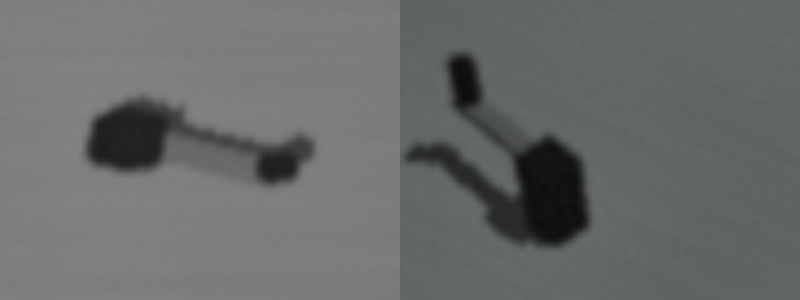

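View pics/c.png

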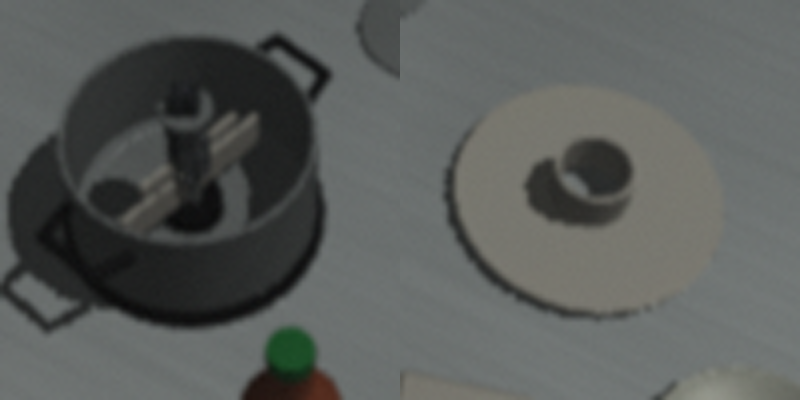

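```bash
python3 - <<'E'
from h import *
s=arm.observe(); q=s['tool_rot']; M=R.from_quat([q[1],q[2],q[3],q[0]]).as_matrix(); print(M.round(3))
c=cam('wrist',s); print(c[2]); 
for z in (0,.05,.1): print(z,ray(c,(256,192),z)-s['tcp_pos'])
print(proj(c,s['tcp_pos']))
t=cv2.imread('pics/top0.png');sc=cv2.imread('pics/scene0.png')
ct=cam('top'); cs=cam('scene')
# cover mask
for im,cc,roi in((t,ct,(150,180,70,70)),(sc,cs,(308,195,80,68))):
    x,y,w,h=roi; g=im[y:y+h,x:x+w].astype(int); m=((g[:,:,2]-g[:,:,0])>8).astype(np.uint8)
    k=cv2.findContours(m,cv2.RETR_EXTERNAL,cv2.CHAIN_APPROX_NONE)[0]; k=max(k,key=cv2.contourArea); 
    P=np.array([ray(cc,p[0]+[x,y],.012)[:2] for p in k]); (cx,cy),r=cv2.minEnclosingCircle((P*1000).astype(np.float32)); e=cv2.fitEllipse((P*1000).astype(np.float32)); print('cover',cx,cy,r,e)
for n,uv,z in[('bottlecap',(222,108),.19),('jarlid',(328,113),.11),('lid',(261,252),.01),('cup',(353,145),.04)]:print(n,ray(ct,uv,z))
E
```

```text
[[ 0.393 -0.001  0.92 ]
 [-0.92   0.002  0.393]
 [-0.002 -1.     0.   ]]
[ 0.32740099 -0.56726297  0.37227107]
0 [-0.04378423 -0.01664662 -0.23041787]
0.05 [-0.02820538 -0.01039346 -0.18041787]
0.1 [-0.01262652 -0.0041403  -0.13041787]
[256.51313993 253.80551332]
cover 481.5170593261719 272.6950378417969 94.34295654296875 ((480.7585144042969, 272.5609436035156), (184.68960571289062, 185.1912384033203), 5.694389820098877)
cover 486.80120849609375 276.0714111328125 93.00503540039062 ((487.5841979980469, 276.3918762207031), (150.74082946777344, 167.95779418945312), 130.5520782470703)
bottlecap [0.76165706 0.14473238 0.19      ]
jarlid [ 0.77355411 -0.16334095  0.11      ]
lid [0.36633993 0.03584563 0.01      ]
cup [ 0.6933208  -0.25085504  0.04      ]
```

Request:
play_rows([
  {"dx": 30,"dy": 46,"dz": 5,"grip": -1},
  {"dx": 30,"dy": 46,"dz": 5,"grip": -1},
  {"dx": 30,"dy": 46,"dz": 5,"grip": -1},
  {"dx": 30,"dy": 46,"dz": 5,"grip": -1},
  {"dx": 30,"dy": 46,"dz": 5,"grip": -1},
  {"dx": 30,"dy": 46,"grip": -1},
  {"dx": 30,"dy": 46,"grip": -1},
  {"grip": -1},
])

```text
schema error: expected keys dx, dy, dz, turn, grip
```

```bash
python3 - <<'E'
from h import *
im,s=snap('wrist','w1.png'); print(s['tcp_pos'],s['clock'],s['wrist_force'],np.abs(s['qd']).max())
c=cam('wrist',s)
g=im.max(2)
E
```

```text
[ 0.25519407 -0.59717376  0.23041787] 0.15 [0.0701764  0.0564489  0.59932287] 0.004772660104011612
```

View pics/w1.png

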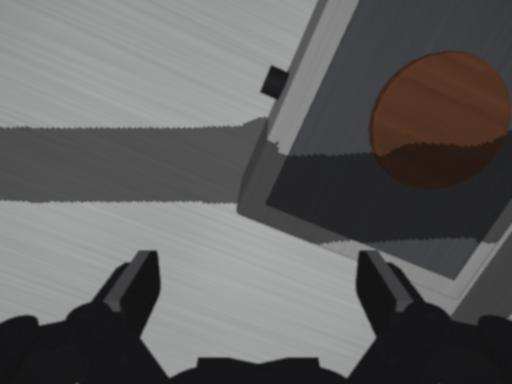

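Picture unchanged: the call was refused, since every key is needed.

Request:
play_rows([
  {"dx": 30,"dy": 46,"dz": 5,"turn": 0,"grip": -1},
  {"dx": 30,"dy": 46,"dz": 5,"turn": 0,"grip": -1},
  {"dx": 30,"dy": 46,"dz": 5,"turn": 0,"grip": -1},
  {"dx": 30,"dy": 46,"dz": 5,"turn": 0,"grip": -1},
  {"dx": 30,"dy": 46,"dz": 5,"turn": 0,"grip": -1},
  {"dx": 30,"dy": 46,"dz": 0,"turn": 0,"grip": -1},
  {"dx": 30,"dy": 46,"dz": 0,"turn": 0,"grip": -1},
  {"dx": 0,"dy": 0,"dz": 0,"turn": 0,"grip": -1},
])

```text
clock: 1.2
tcp_pos: [0.4688, -0.2695, 0.2563]
tool_rot: [0.594, -0.591, 0.386, -0.386]
wrist_force: [-0.5, -0.2, 0.2]
opening: 0.0855
```

```bash
python3 - <<'E'
from h import *
im,s=snap('wrist','w1.png'); print(s['tcp_pos'],s['clock'],s['wrist_force'],np.abs(s['qd']).max())
np.save('w1s.npy',s,allow_pickle=True)
E
```

```text
[ 0.46882435 -0.26952938  0.2562908 ] 1.2 [-0.52377107 -0.23356738  0.24607773] 0.1021646409356084
```

View pics/w1.png

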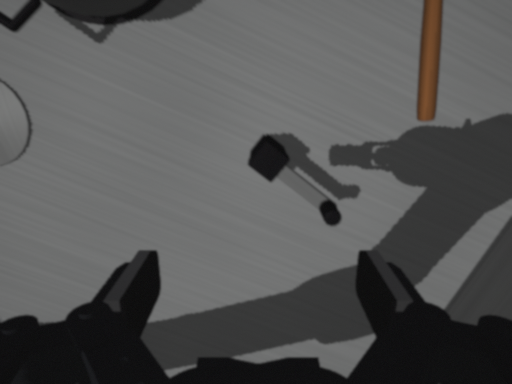

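Request:
play_rows([
  {"dx": 27,"dy": 48,"dz": 6,"turn": 0,"grip": -1},
  {"dx": 27,"dy": 48,"dz": 6,"turn": 0,"grip": -1},
  {"dx": 27,"dy": 48,"dz": 6,"turn": 0,"grip": -1},
  {"dx": 27,"dy": 48,"dz": 6,"turn": 0,"grip": -1},
  {"dx": 27,"dy": 48,"dz": 6,"turn": 0,"grip": -1},
  {"dx": 0,"dy": 0,"dz": 0,"turn": 0,"grip": -1},
  {"dx": 0,"dy": 0,"dz": 0,"turn": 0,"grip": -1},
])

```text
clock: 2.12
tcp_pos: [0.5999, -0.0383, 0.2858]
tool_rot: [-0.589, 0.59, -0.39, 0.39]
wrist_force: [-0.1, -0.3, -0.1]
opening: 0.0852
```

```bash
python3 - <<'E'
from h import *
im,s=snap('wrist','w2.png'); print(s['tcp_pos'],s['clock'],np.abs(s['qd']).max())
np.save('w2s.npy',s,allow_pickle=True)
E
```

```text
[ 0.5999356  -0.0382753   0.28582444] 2.125 0.025849017582274973
```

View pics/w2.png

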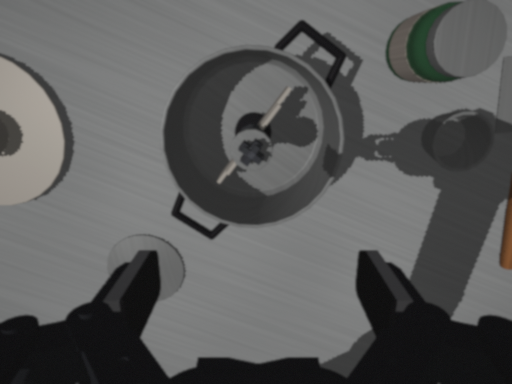

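```bash
python3 - <<'E'
from h import *
im=cv2.imread('pics/w2.png')
cv2.imwrite('pics/w2z.png',np.hstack([cv2.resize(im[125:180,228:283],None,fx=7,fy=7,interpolation=cv2.INTER_CUBIC),cv2.resize(im[30:250,140:360],(385,385),interpolation=cv2.INTER_CUBIC)])*2)
s=np.load('w2s.npy',allow_pickle=True).item(); c=cam('wrist',s)
# rim ring: cast radial edge, hypothesised centre
P0=ray(c,(253,136),.1); print(P0)
g=cv2.GaussianBlur(cv2.cvtColor(im,cv2.COLOR_BGR2GRAY),(0,0),.7).astype(np.float32)
th=np.arange(0,2*np.pi,np.pi/90); pts=[]
for a in th:
    r=np.arange(.080,.097,.0003); uv=np.array([proj(c,P0+[q*np.cos(a),q*np.sin(a),0]) for q in r],np.float32)
    v=cv2.remap(g,uv[:,0].reshape(1,-1),uv[:,1].reshape(1,-1),cv2.INTER_LINEAR)[0]
    d=np.gradient(v); k=d.argmax(); pts.append((P0[:2]+r[k]*np.array([np.cos(a),np.sin(a)]))*1000)
P=np.array(pts,np.float32)
for it in range(5):
    A=np.c_[2*P,np.ones(len(P))]; x=np.linalg.lstsq(A,(P**2).sum(1),rcond=None)[0]; r=np.sqrt(x[2]+x[:2]@x[:2]); e=np.hypot(*(P-x[:2]).T)-r; print(x[:2],r,e.std(),len(P)); P=P[abs(e)<max(1.5*e.std(),.6)]
print('shaft',ray(c,(255,151),.15))
E
```

```text
[ 0.62142922 -0.02511223  0.1       ]
[616.86294283 -27.11807374] 87.03502178307114 3.308203331296251 180
[615.21584159 -26.35925866] 86.08337865981163 1.2694741002875987 165
[614.30388791 -26.39939695] 85.61487646709126 0.45898937193537603 145
[614.16854675 -26.43456638] 85.537975667847 0.28685368977231307 137
[614.13567571 -26.46513778] 85.52995184111693 0.26296578137837123 133
shaft [ 0.61833047 -0.02885026  0.15      ]
```

View pics/w2z.png

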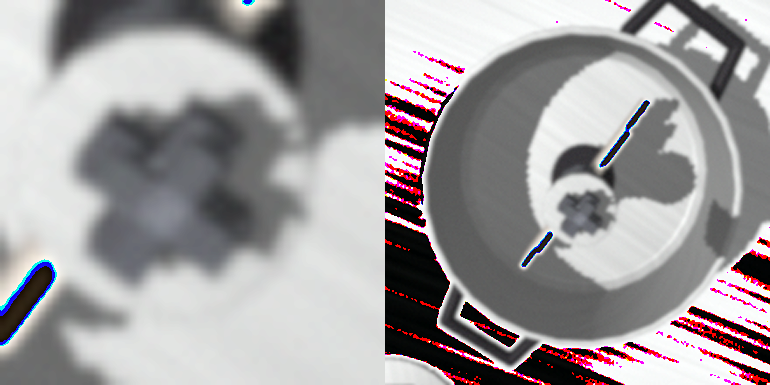

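```bash
cat >> h.py <<'E'
def circ(im,c,P0,z,rmin,rmax,sign=1,n=180,fac=1.5):
    g=cv2.GaussianBlur(cv2.cvtColor(im,cv2.COLOR_BGR2GRAY),(0,0),.7).astype(np.float32)
    pts=[]
    for a in np.arange(n)*2*np.pi/n:
        r=np.arange(rmin,rmax,.0003); uv=np.array([proj(c,[P0[0]+q*np.cos(a),P0[1]+q*np.sin(a),z]) for q in r],np.float32)
        v=cv2.remap(g,uv[:,0].reshape(1,-1),uv[:,1].reshape(1,-1),cv2.INTER_LINEAR)[0]
        k=(np.gradient(v)*sign).argmax(); pts.append((np.array(P0[:2])+r[k]*np.array([np.cos(a),np.sin(a)]))*1000)
    P=np.array(pts)
    for it in range(8):
        A=np.c_[2*P,np.ones(len(P))]; x=np.linalg.lstsq(A,(P**2).sum(1),rcond=None)[0]; r=np.sqrt(x[2]+x[:2]@x[:2]); e=np.hypot(*(P-x[:2]).T)-r; sd=e.std();P=P[abs(e)<max(fac*sd,.6)]
    return x[:2],r,sd,len(P)
E
python3 - <<'E'
from h import *
s=np.load('w2s.npy',allow_pickle=True).item(); c=cam('wrist',s); im=cv2.imread('pics/w2.png')
print('rim w',circ(im,c,(.614,-.0265),.1,.08,.094))
ct=cam('top'); t=cv2.imread('pics/top0.png')
print('rim top',circ(t,ct,(.608,-.027),.1,.08,.096),circ(t,ct,(.608,-.027),.1,.08,.096,-1))
cs=cam('scene'); t2=cv2.imread('pics/scene0.png')
print('rim scene',circ(t2,cs,(.612,-.027),.1,.08,.096))
print('cover top',circ(t,ct,(.481,.273),.012,.085,.102,-1)); print('cover scene',circ(t2,cs,(.481,.273),.012,.085,.102,-1))
print('shaft w',ray(c,(252.4,154.6),.15))
print('shaft top',ray(ct,(233+207/4,120+182/4),.15)); print('sh sc',ray(cs,(185+183/4,165+97/4),.15))
E
```

```text
rim w (array([614.08647731, -26.52497231]), np.float64(85.36942180488344), np.float64(0.2534317218714257), 160)
rim top (array([611.52651386, -26.78236081]), np.float64(84.37795209070364), np.float64(0.39105895376189687), 65) (array([611.78582819, -25.84295653]), np.float64(91.88588174879882), np.float64(0.3351705045393007), 59)
rim scene (array([613.79503775, -26.18958385]), np.float64(85.01667124977416), np.float64(0.40400369758007976), 63)
cover top (array([480.64450903, 273.50496194]), np.float64(94.1119351174379), np.float64(0.33079542931062783), 85)
cover scene (array([485.77444028, 277.01603749]), np.float64(94.66617100280932), np.float64(0.3412579997655318), 67)
shaft w [ 0.61467745 -0.02803656  0.15      ]
shaft top [ 0.60726702 -0.02991083  0.15      ]
sh sc [ 0.6217851  -0.01997034  0.15      ]
```

Request:
play_rows([
  {"dx": -20,"dy": 52,"dz": -12,"turn": 0,"grip": -1},
  {"dx": -20,"dy": 52,"dz": -12,"turn": 0,"grip": -1},
  {"dx": -20,"dy": 52,"dz": -12,"turn": 0,"grip": -1},
  {"dx": -20,"dy": 52,"dz": -12,"turn": 0,"grip": -1},
  {"dx": -20,"dy": 52,"dz": -12,"turn": 0,"grip": -1},
  {"dx": -20,"dy": 52,"dz": -12,"turn": 0,"grip": -1},
  {"dx": 0,"dy": 0,"dz": 0,"turn": 0,"grip": -1},
  {"dx": 0,"dy": 0,"dz": 0,"turn": 0,"grip": -1},
])

```text
clock: 3.18
tcp_pos: [0.4815, 0.2736, 0.2143]
tool_rot: [-0.589, 0.59, -0.39, 0.391]
wrist_force: [0.1, -0.6, 0.3]
opening: 0.0853
```

```bash
python3 - <<'E'
from h import *
im,s=snap('wrist','w3.png'); print(s['tcp_pos'],s['clock'],np.abs(s['qd']).max())
np.save('w3s.npy',s,allow_pickle=True); c=cam('wrist',s); im=cv2.imread('pics/w3.png')
print(circ(im,c,(.482,.274),.012,.088,.1,-1),circ(im,c,(.482,.274),.046,.02,.028,1),circ(im,c,(.482,.274),.046,.02,.033,-1))
E
```

```text
[0.48154687 0.27364009 0.21430185] 3.175 0.022598598316803966
(array([483.9405066 , 274.64462103]), np.float64(94.6709242109481), np.float64(0.28887236462629784), 160) (array([484.2695342, 274.7750082]), np.float64(24.760649586526306), np.float64(0.25360068192924223), 176) (array([484.24580345, 274.86815219]), np.float64(28.310006895485284), np.float64(0.24515351343695746), 144)
```

View pics/w3.png

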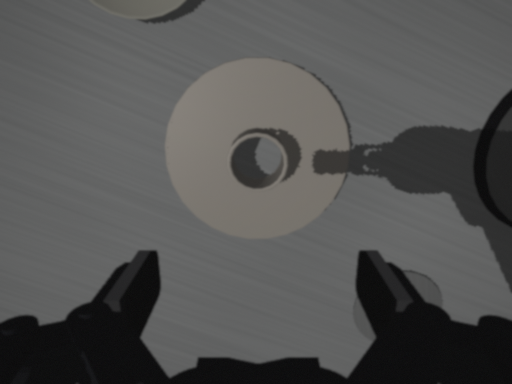

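Request:
play_rows([
  {"dx": 2.7,"dy": 1.2,"dz": -40,"turn": 0,"grip": -1},
  {"dx": 0,"dy": 0,"dz": -45,"turn": 0,"grip": -1},
  {"dx": 0,"dy": 0,"dz": -45,"turn": 0,"grip": -1},
  {"dx": 0,"dy": 0,"dz": -35,"turn": 0,"grip": -1},
  {"dx": 0,"dy": 0,"dz": -20,"turn": 0,"grip": -1},
  {"dx": 0,"dy": 0,"dz": -11,"turn": 0,"grip": -1},
  {"dx": 0,"dy": 0,"dz": 0,"turn": 0,"grip": -1},
  {"dx": 0,"dy": 0,"dz": 0,"turn": 0,"grip": 1},
])

```text
clock: 4.22
tcp_pos: [0.4842, 0.2774, 0.0193]
tool_rot: [0.591, -0.589, 0.389, -0.39]
wrist_force: [0.5, -0.2, 0.5]
opening: 0.0697
```

Request:
play_rows([
  {"dx": 0,"dy": 0,"dz": 0,"turn": 0,"grip": 1},
  {"dx": 0,"dy": 0,"dz": 0,"turn": 0,"grip": 1},
  {"dx": 0,"dy": 0,"dz": 0,"turn": 0,"grip": 1},
  {"dx": 0,"dy": 0,"dz": 0,"turn": 0,"grip": 1},
])

```text
clock: 4.72
tcp_pos: [0.4843, 0.2774, 0.02]
tool_rot: [0.591, -0.589, 0.389, -0.39]
wrist_force: [-0.2, -0.2, 5.8]
opening: 0.0556
```

Request:
play_rows([
  {"dx": 0,"dy": 0,"dz": 15,"turn": 0,"grip": 1},
  {"dx": 0,"dy": 0,"dz": 30,"turn": 0,"grip": 1},
  {"dx": 0,"dy": 0,"dz": 40,"turn": 0,"grip": 1},
  {"dx": 0,"dy": 0,"dz": 40,"turn": 0,"grip": 1},
  {"dx": 0,"dy": 0,"dz": 35,"turn": 0,"grip": 1},
  {"dx": 0,"dy": 0,"dz": 15,"turn": 0,"grip": 1},
  {"dx": 0,"dy": 0,"dz": 0,"turn": 0,"grip": 1},
  {"dx": 0,"dy": 0,"dz": 0,"turn": 0,"grip": 1},
])

```text
clock: 5.72
tcp_pos: [0.4821, 0.2768, 0.1918]
tool_rot: [-0.589, 0.591, -0.39, 0.389]
wrist_force: [-0.8, 0.8, -1.6]
opening: 0.0558
```

```bash
python3 - <<'E'
from h import *
im,s=snap('wrist','w4.png'); print(s['tcp_pos'],s['clock'],s['opening'],s['wrist_force'])
c=cam('wrist',s); im=cv2.imread('pics/w4.png')
z=s['tcp_pos'][2]-.020
for o in(0,.0,):
  print(circ(im,c,s['tcp_pos'],z+.012,.088,.102,-1),circ(im,c,s['tcp_pos'],z+.046,.02,.028,1))
E
```

```text
[0.48208885 0.27683335 0.19177749] 5.725 0.05581036091806695 [-0.76824408  0.8270357  -1.55006922]
(array([481.3129811 , 275.85921434]), np.float64(94.48226965059972), np.float64(0.2082567067600384), 88) (array([482.01358629, 276.24773349]), np.float64(24.908478890273674), np.float64(0.1700042997234869), 147)
(array([481.3129811 , 275.85921434]), np.float64(94.48226965059972), np.float64(0.2082567067600384), 88) (array([482.01358629, 276.24773349]), np.float64(24.908478890273674), np.float64(0.1700042997234869), 147)
```

View pics/w4.png

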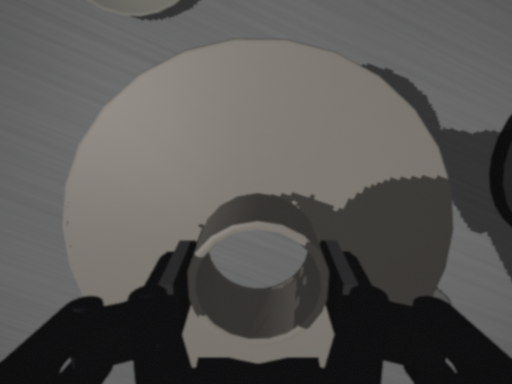

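Request:
play_rows([
  {"dx": 12,"dy": -27,"dz": 10,"turn": 0,"grip": 1},
  {"dx": 24,"dy": -55,"dz": 0,"turn": 0,"grip": 1},
  {"dx": 24,"dy": -55,"dz": 0,"turn": 0,"grip": 1},
  {"dx": 24,"dy": -55,"dz": 0,"turn": 0,"grip": 1},
  {"dx": 24,"dy": -55,"dz": 0,"turn": 0,"grip": 1},
  {"dx": 16,"dy": -36,"dz": 0,"turn": 0,"grip": 1},
  {"dx": 8,"dy": -20,"dz": 0,"turn": 0,"grip": 1},
  {"dx": 0,"dy": 0,"dz": 0,"turn": 0,"grip": 1},
])

```text
clock: 6.78
tcp_pos: [0.6147, -0.0266, 0.2021]
tool_rot: [-0.589, 0.59, -0.391, 0.39]
wrist_force: [-0.3, 0.6, -2.3]
opening: 0.056
```

Request:
play_rows([
  {"dx": 0,"dy": 0,"dz": 0,"turn": 0,"grip": 1},
  {"dx": 0,"dy": 0,"dz": 0,"turn": 0,"grip": 1},
])

```text
clock: 7.02
tcp_pos: [0.6146, -0.0225, 0.2034]
tool_rot: [0.591, -0.591, 0.389, -0.388]
wrist_force: [-0.3, -0.1, -1.7]
opening: 0.0553
```

```bash
python3 - <<'E'
from h import *
im,s=snap('wrist','w5.png'); print(s['tcp_pos'],s['clock'],s['opening'],s['wrist_force'])
c=cam('wrist',s); im=cv2.imread('pics/w5.png')
z=s['tcp_pos'][2]-.020
print(circ(im,c,s['tcp_pos'],z+.012,.088,.102,-1),circ(im,c,s['tcp_pos'],z+.046,.02,.028,1))
E
```

```text
[ 0.61461053 -0.02253575  0.20338659] 7.025 0.05526520160680142 [-0.31097547 -0.13392339 -1.65384937]
(array([614.04783211, -23.21027521]), np.float64(94.36624641334753), np.float64(0.23788342012267108), 98) (array([614.38737683, -23.25616997]), np.float64(24.789009151061702), np.float64(0.17288419201342772), 161)
```

View pics/w5.png

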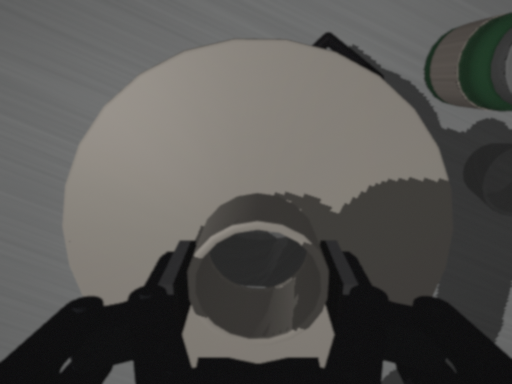

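Request:
play_rows([
  {"dx": 0,"dy": 0,"dz": 0,"turn": 0,"grip": 1},
])

```text
clock: 7.2
tcp_pos: [0.615, -0.0243, 0.2035]
tool_rot: [0.591, -0.59, 0.389, -0.389]
wrist_force: [0.9, 1.0, -2.0]
opening: 0.0557
```

Request:
play_rows([
  {"dx": 0,"dy": 0,"dz": 0,"turn": 0,"grip": 1},
])

```text
clock: 7.32
tcp_pos: [0.615, -0.0251, 0.2034]
tool_rot: [0.59, -0.59, 0.389, -0.389]
wrist_force: [0.1, -0.4, -2.9]
opening: 0.0559
```

Request:
play_rows([
  {"dx": 0,"dy": 0,"dz": 0,"turn": 0,"grip": 1},
])

```text
clock: 7.45
tcp_pos: [0.6151, -0.0254, 0.2033]
tool_rot: [0.59, -0.59, 0.39, -0.39]
wrist_force: [0.1, -0.2, -1.3]
opening: 0.0556
```

```bash
python3 - <<'E'
from h import *
t0=cv2.imread('pics/top0.png'); t,_=snap('top','t1.png'); sc,_=snap('scene','s1.png'); 
t=t[:,:,::-1].copy(); sc=sc[:,:,::-1].copy()
s=arm.observe(); print(s['tcp_pos'],s['clock'])
z=s['tcp_pos'][2]-.020+.012
print(circ(t,cam('top'),(.614,-.024),z,.086,.102,-1)); print(circ(sc,cam('scene'),(.614,-.024),z,.086,.102,-1))
E
```

```text
[ 0.61509101 -0.02557886  0.20330873] 7.55
(array([610.6388784 , -24.90214989]), np.float64(93.11682611997182), np.float64(0.5455489190016344), 50)
(array([616.67063807, -23.98807485]), np.float64(94.92549844854223), np.float64(0.39221095428257313), 52)
```

View pics/s1.png

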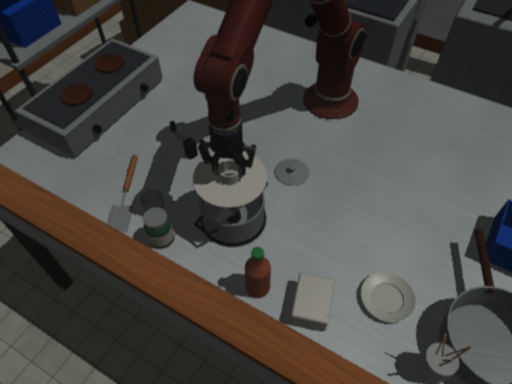

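Request:
play_rows([
  {"dx": -0.6,"dy": 0,"dz": -15,"turn": 0,"grip": 1},
  {"dx": 0,"dy": 0,"dz": -25,"turn": 0,"grip": 1},
  {"dx": 0,"dy": 0,"dz": -20,"turn": 0,"grip": 1},
  {"dx": 0,"dy": 0,"dz": -15,"turn": 0,"grip": 1},
  {"dx": 0,"dy": 0,"dz": 0,"turn": 0,"grip": 1},
  {"dx": 0,"dy": 0,"dz": 0,"turn": 0,"grip": 1},
  {"dx": 0,"dy": 0,"dz": 0,"turn": 0,"grip": 1},
])

```text
clock: 8.43
tcp_pos: [0.6152, -0.0254, 0.1293]
tool_rot: [0.591, -0.59, 0.389, -0.39]
wrist_force: [-0.3, -0.4, -2.6]
opening: 0.0555
```

```bash
python3 - <<'E'
from h import *
im,s=snap('wrist','w6.png'); print(s['tcp_pos'],s['clock'],s['opening'],s['wrist_force'])
c=cam('wrist',s); im=cv2.imread('pics/w6.png')
z=s['tcp_pos'][2]-.020
print(circ(im,c,s['tcp_pos'],z+.012,.088,.102,-1),circ(im,c,s['tcp_pos'],z+.046,.02,.028,1))
snap('scene','s2.png'); i=cv2.imread('pics/s2.png'); cv2.imwrite('pics/s2z.png',cv2.resize(i[130:260,170:290],None,fx=4,fy=4))
cv2.imwrite('pics/w6z.png',np.hstack([i[:,:0],im]))
E
```

```text
[ 0.61521668 -0.02544526  0.12927486] 8.425 0.05547735294541345 [-0.27623664 -0.3505605  -2.56127039]
(array([614.57828234, -26.29843229]), np.float64(94.43581978644514), np.float64(0.22758410703197532), 81) (array([614.9426203 , -26.14935404]), np.float64(24.766836984196335), np.float64(0.1591840765862527), 160)
```

View pics/s2z.png

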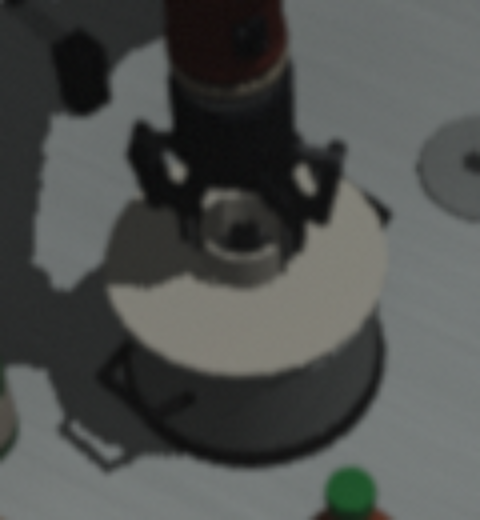

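View pics/w6.png

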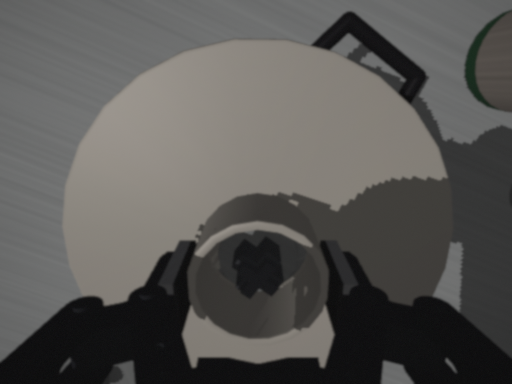

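Request:
play_rows([
  {"dx": -0.6,"dy": -0.3,"dz": -4,"turn": 0,"grip": 1},
  {"dx": 0,"dy": 0,"dz": -4,"turn": 0,"grip": 1},
  {"dx": 0,"dy": 0,"dz": -4,"turn": 0,"grip": 1},
  {"dx": 0,"dy": 0,"dz": -3,"turn": 0,"grip": 1},
  {"dx": 0,"dy": 0,"dz": 0,"turn": 0,"grip": 1},
  {"dx": 0,"dy": 0,"dz": 0,"turn": 0,"grip": 1},
])

```text
clock: 9.28
tcp_pos: [0.614, -0.0258, 0.1134]
tool_rot: [0.59, -0.59, 0.39, -0.39]
wrist_force: [0.4, 0.4, -1.2]
opening: 0.0558
```

Request:
play_rows([
  {"dx": 0,"dy": 0,"dz": -2,"turn": 0,"grip": 1},
  {"dx": 0,"dy": 0,"dz": -1,"turn": 0,"grip": 1},
  {"dx": 0,"dy": 0,"dz": 0,"turn": 0,"grip": 1},
  {"dx": 0,"dy": 0,"dz": 0,"turn": 0,"grip": 1},
])

```text
clock: 9.78
tcp_pos: [0.6143, -0.0257, 0.112]
tool_rot: [0.59, -0.59, 0.389, -0.39]
wrist_force: [-2.0, 0.9, 5.5]
opening: 0.0559
```

Request:
play_rows([
  {"dx": 0,"dy": 0,"dz": 0,"turn": 0,"grip": -1},
  {"dx": 0,"dy": 0,"dz": 0,"turn": 0,"grip": -1},
  {"dx": 0,"dy": 0,"dz": 0,"turn": 0,"grip": -1},
  {"dx": 0,"dy": 0,"dz": 0,"turn": 0,"grip": -1},
  {"dx": 0,"dy": 0,"dz": 15,"turn": 0,"grip": -1},
  {"dx": 0,"dy": 0,"dz": 40,"turn": 0,"grip": -1},
  {"dx": 0,"dy": 0,"dz": 50,"turn": 0,"grip": -1},
  {"dx": 0,"dy": 0,"dz": 50,"turn": 0,"grip": -1},
])

```text
clock: 10.78
tcp_pos: [0.6139, -0.0258, 0.268]
tool_rot: [0.59, -0.59, 0.389, -0.39]
wrist_force: [1.1, -1.0, 0.8]
opening: 0.0854
```

Request:
play_rows([
  {"dx": 0,"dy": 0,"dz": 0,"turn": 0,"grip": -1},
  {"dx": 0,"dy": 0,"dz": 0,"turn": 0,"grip": -1},
])

```text
clock: 11.02
tcp_pos: [0.6135, -0.0258, 0.2656]
tool_rot: [0.59, -0.59, 0.39, -0.39]
wrist_force: [0.3, 0.2, -0.6]
opening: 0.0855
```

```bash
python3 - <<'E'
from h import *
im,s=snap('wrist','w7.png'); print(s['tcp_pos'],s['clock'],s['opening'],s['wrist_force'])
np.save('w7s.npy',s,allow_pickle=True)
c=cam('wrist',s); im=cv2.imread('pics/w7.png')
print(circ(im,c,(.614,-.0265),.104,.088,.102,-1),circ(im,c,(.614,-.0265),.138,.02,.028,1))
u,v=proj(c,(.614,-.0265,.15)).astype(int); print(u,v)
cv2.imwrite('pics/w7z.png',np.clip(cv2.resize(im[v-40:v+40,u-40:u+40],None,fx=7,fy=7,interpolation=cv2.INTER_CUBIC).astype(int)*2,0,255))
snap('scene','s3.png'); i=cv2.imread('pics/s3.png'); cv2.imwrite('pics/s3z.png',cv2.resize(i[130:260,170:290],None,fx=4,fy=4))
E
```

```text
[ 0.61348139 -0.02580437  0.26562792] 11.025 0.08549381503669454 [ 0.25358834  0.20148086 -0.58102643]
(array([613.2099776 , -26.60528701]), np.float64(94.63317729487996), np.float64(0.29559640693701456), 139) (array([613.26520524, -26.40244954]), np.float64(24.65330771225195), np.float64(0.20548878538640106), 153)
258 181[ WARN:0@3.504] global loadsave.cpp:1063 imwrite_ Unsupported depth image for selected encoder is fallbacked to CV_8U.
```

View pics/s3z.png

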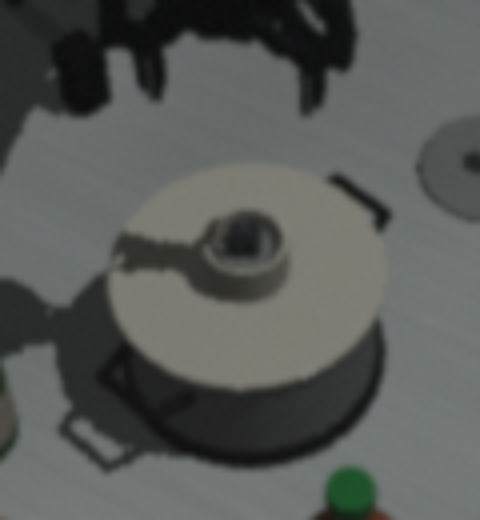

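View pics/w7.png

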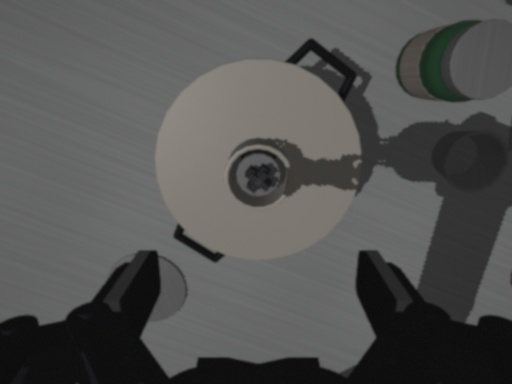

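View pics/w7z.png

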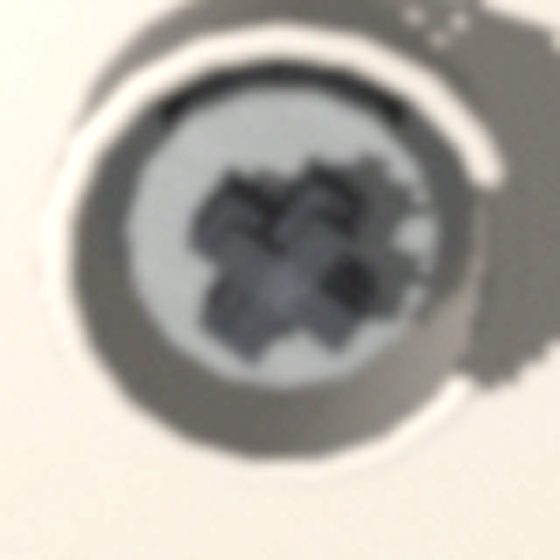

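Request:
play_rows([
  {"dx": 0,"dy": 0,"dz": -45,"turn": 0,"grip": -1},
  {"dx": 0,"dy": 0,"dz": -40,"turn": 0,"grip": -1},
  {"dx": 0,"dy": 0,"dz": 0,"turn": 0,"grip": -1},
  {"dx": 0,"dy": 0,"dz": 0,"turn": 0,"grip": -1},
  {"dx": 0,"dy": 0,"dz": 0,"turn": 0,"grip": -1},
])

```text
clock: 11.75
tcp_pos: [0.6152, -0.0257, 0.1822]
tool_rot: [0.591, -0.589, 0.389, -0.391]
wrist_force: [-0.9, -0.7, -0.4]
opening: 0.0851
```

```bash
python3 - <<'E'
from h import *
im,s=snap('wrist','w8.png'); print(s['tcp_pos'],s['clock'])
np.save('w8s.npy',s,allow_pickle=True)
c=cam('wrist',s); im=cv2.imread('pics/w8.png')
# rectified top-down plane at z=.15, 0.1mm... 12 px/mm, 46mm; image right=+x world, up=+y
n=560; k=14.
src=np.array([proj(c,(.614+dx,-.0265+dy,.15)) for dx,dy in[(-.02,.02),(.02,.02),(.02,-.02),(-.02,-.02)]],np.float32)
H=cv2.getPerspectiveTransform(src,np.array([(0,0),(n,0),(n,n),(0,n)],np.float32))
o=cv2.warpPerspective(im,H,(n,n),flags=cv2.INTER_CUBIC)
cv2.imwrite('pics/w8z.png',np.clip(o.astype(int)*2.5,0,255).astype(np.uint8))
E
```

```text
[ 0.615192   -0.02574197  0.18219828] 11.75
```

View pics/w8z.png

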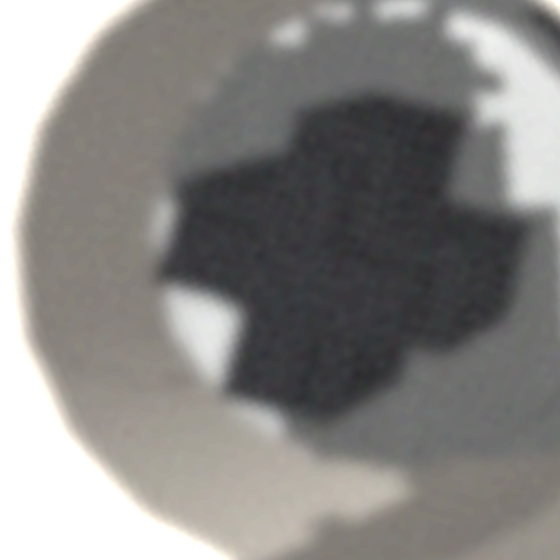

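```bash
python3 - <<'E'
from h import *
for f in ('w8','w7'):
    s=np.load(f+'s.npy',allow_pickle=True).item(); c=cam('wrist',s); im=cv2.imread(f'pics/{f}.png').astype(np.float32)
    n=400
    src=np.array([proj(c,(.614+dx,-.0265+dy,.15)) for dx,dy in[(-.016,.016),(.016,.016),(.016,-.016),(-.016,-.016)]],np.float32)
    H=cv2.getPerspectiveTransform(src,np.array([(0,0),(n,0),(n,n),(0,n)],np.float32))
    o=cv2.warpPerspective(im,H,(n,n),flags=cv2.INTER_CUBIC)
    g=cv2.GaussianBlur(o.mean(2),(0,0),5); print(np.percentile(g,[1,10,30,50]))
    lo,hi=(np.percentile(g,1)-2, np.percentile(g,35)+3)
    cv2.imwrite(f'pics/{f}y.png',np.clip((g-lo)/(hi-lo)*255,0,255).astype(np.uint8))
a=cv2.imread('pics/w8y.png');b=cv2.imread('pics/w7y.png');cv2.imwrite('pics/yy.png',np.hstack([a,b]))
E
```

```text
[20.82575781 22.31588078 24.3267952  44.62142944]
[24.07919626 35.10975838 45.26469803 54.07626152]
```

View pics/yy.png

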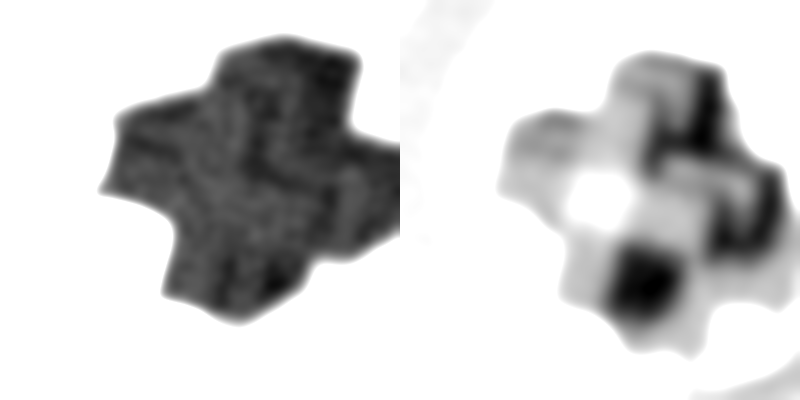

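Request:
play_rows([
  {"dx": -36,"dy": -15,"dz": 0,"turn": 0,"grip": -1},
  {"dx": -36,"dy": -15,"dz": 0,"turn": 0,"grip": -1},
  {"dx": 0,"dy": 0,"dz": 0,"turn": 0,"grip": -1},
  {"dx": 0,"dy": 0,"dz": 0,"turn": 0,"grip": -1},
  {"dx": 0,"dy": 0,"dz": 0,"turn": 0,"grip": -1},
])

```text
clock: 12.42
tcp_pos: [0.5432, -0.055, 0.1808]
tool_rot: [0.591, -0.59, 0.389, -0.39]
wrist_force: [0.4, -0.2, 0.3]
opening: 0.0855
```

```bash
python3 - <<'E'
from h import *
im,s=snap('wrist','w9.png'); print(s['tcp_pos'],s['clock'])
np.save('w9s.npy',s,allow_pickle=True)
c=cam('wrist',s); print(c[2]); im=cv2.imread('pics/w9.png').astype(np.float32)
n=400
src=np.array([proj(c,(.614+dx,-.0265+dy,.15)) for dx,dy in[(-.016,.016),(.016,.016),(.016,-.016),(-.016,-.016)]],np.float32)
H=cv2.getPerspectiveTransform(src,np.array([(0,0),(n,0),(n,n),(0,n)],np.float32))
o=cv2.warpPerspective(im,H,(n,n),flags=cv2.INTER_CUBIC)
g=cv2.GaussianBlur(o.mean(2),(0,0),3); print(np.percentile(g,[1,10,30,50]))
lo,hi=(np.percentile(g,1)-2, np.percentile(g,35)+3)
cv2.imwrite('pics/w9y.png',np.hstack([np.clip((g-lo)/(hi-lo)*255,0,255),np.clip(g*2.5,0,255)]).astype(np.uint8))
E
```

```text
[ 0.5432293  -0.05504376  0.18081134] 12.425
[ 0.61500362 -0.02486575  0.32282546]
[31.60626154 45.31665993 47.59722481 61.94127655]
```

View pics/w9y.png

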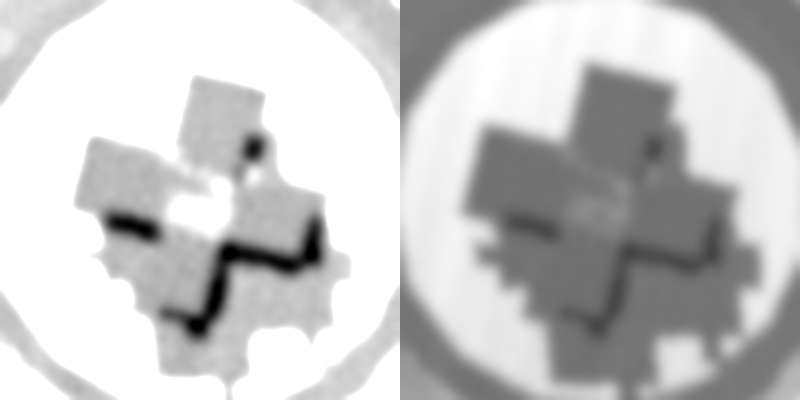

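View pics/w9.png

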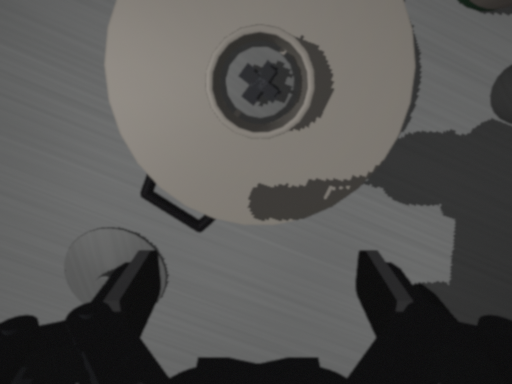

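Request:
play_rows([
  {"dx": -14,"dy": -42,"dz": 10,"turn": 7.8,"grip": -1},
  {"dx": -14,"dy": -43,"dz": 10,"turn": 7.8,"grip": -1},
  {"dx": -14,"dy": -43,"dz": 0,"turn": 7.8,"grip": -1},
  {"dx": -14,"dy": -43,"dz": 0,"turn": 7.8,"grip": -1},
  {"dx": -14,"dy": -43,"dz": 0,"turn": 7.8,"grip": -1},
  {"dx": -13,"dy": -43,"dz": 0,"turn": 7.8,"grip": -1},
  {"dx": -12,"dy": -40,"dz": 0,"turn": 7.6,"grip": -1},
  {"dx": 0,"dy": 0,"dz": 0,"turn": 0,"grip": -1},
])

```text
clock: 13.48
tcp_pos: [0.4449, -0.3578, 0.1996]
tool_rot: [-0.702, 0.703, -0.08, 0.079]
wrist_force: [0.1, 0.5, 0.2]
opening: 0.0855
```

Request:
play_rows([
  {"dx": 0,"dy": 0,"dz": 0,"turn": 0,"grip": -1},
  {"dx": 0,"dy": 0,"dz": 0,"turn": 0,"grip": -1},
])

```text
clock: 13.72
tcp_pos: [0.4481, -0.351, 0.2004]
tool_rot: [0.703, -0.703, 0.076, -0.076]
wrist_force: [-0.8, 1.4, -0.2]
opening: 0.0857
```

```bash
python3 - <<'E'
from h import *
im,s=snap('wrist','w10.png'); print(s['tcp_pos'],s['clock'],s['joints'])
np.save('w10s.npy',s,allow_pickle=True)
c=cam('wrist',s); print(c[2]); im=cv2.imread('pics/w10.png').astype(np.float32)
q=s['tool_rot'];M=R.from_quat([q[1],q[2],q[3],q[0]]).as_matrix();print('jaw',np.degrees(np.arctan2(M[1,0],M[0,0])))
n=500; z=.062
src=np.array([proj(c,(.465+dx,-.285+dy,z)) for dx,dy in[(-.05,.05),(.05,.05),(.05,-.05),(-.05,-.05)]],np.float32)
H=cv2.getPerspectiveTransform(src,np.array([(0,0),(n,0),(n,n),(0,n)],np.float32))
o=cv2.warpPerspective(im,H,(n,n),flags=cv2.INTER_CUBIC)
cv2.imwrite('pics/w10y.png',np.clip(o*2.5,0,255).astype(np.uint8))
E
```

```text
[ 0.44805254 -0.35098469  0.20038541] 13.725 [ 0.87359019  0.54591993 -0.38580429  1.69707688  0.24199211  0.94596354
  0.18145612]
[ 0.46484504 -0.27528602  0.34231484]
jaw -12.297251090804142
```

View pics/w10y.png

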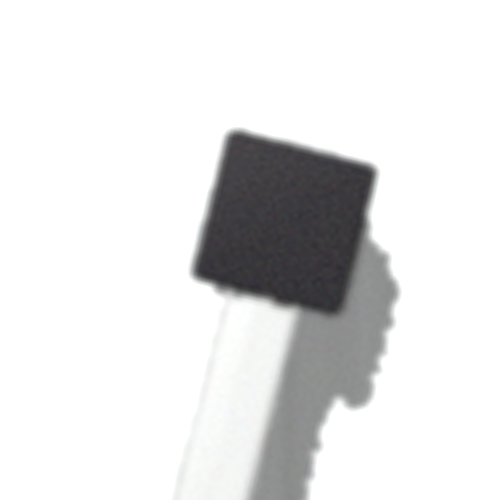

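View pics/w10.png

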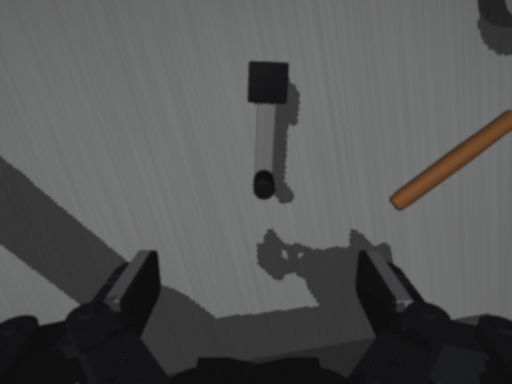

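Request:
play_rows([
  {"dx": 12,"dy": 36,"dz": 0,"turn": -2.5,"grip": -1},
  {"dx": 12,"dy": 36,"dz": 0,"turn": 0,"grip": -1},
  {"dx": 0,"dy": 0,"dz": -30,"turn": 0,"grip": -1},
  {"dx": 0,"dy": 0,"dz": -30,"turn": 0,"grip": -1},
  {"dx": 0,"dy": 0,"dz": 0,"turn": 0,"grip": -1},
  {"dx": 0,"dy": 0,"dz": 0,"turn": 0,"grip": -1},
  {"dx": 0,"dy": 0,"dz": 0,"turn": 0,"grip": -1},
])

```text
clock: 14.65
tcp_pos: [0.4719, -0.2811, 0.1417]
tool_rot: [-0.701, 0.701, -0.091, 0.093]
wrist_force: [-0.5, -0.6, 0.6]
opening: 0.0853
```

```bash
python3 - <<'E'
from h import *
im,s=snap('wrist','w11.png'); print(s['tcp_pos'],s['clock'])
c=cam('wrist',s)
q=s['tool_rot'];M=R.from_quat([q[1],q[2],q[3],q[0]]).as_matrix();print('jaw',np.degrees(np.arctan2(M[1,0],M[0,0])))
m=(im.max(2)<30).astype(np.uint8); u,v=proj(c,(.472,-.279,.062)); print(u,v)
for p in [(16,16),(16,-16),(-16,-16),(-16,16)]:
    a=np.radians(-14.8); print(proj(c,(.4719+(p[0]*np.cos(a)-p[1]*np.sin(a))/1e3,-.2794+(p[0]*np.sin(a)+p[1]*np.cos(a))/1e3,.062)).round(1))
E
```

```text
[ 0.47192476 -0.28108245  0.14172543] 14.65
jaw -14.955462932802872
256.41724418443386 193.8089290220178
[280.  171.9]
[279.2 215.8]
[233.8 215.9]
[232.7 172.1]
```

View pics/w11.png

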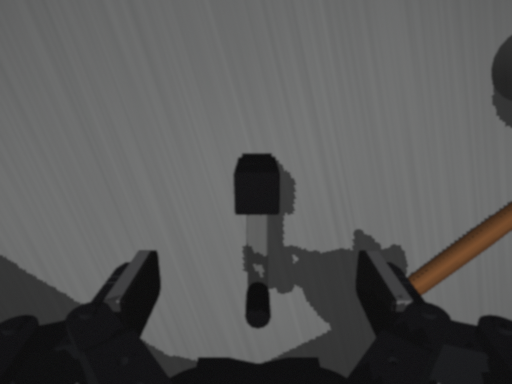

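Request:
play_rows([
  {"dx": 0,"dy": 1.2,"dz": -30,"turn": 0,"grip": -1},
  {"dx": 0,"dy": 0,"dz": -40,"turn": 0,"grip": -1},
  {"dx": 0,"dy": 0,"dz": -30,"turn": 0,"grip": -1},
  {"dx": 0,"dy": 0,"dz": -14,"turn": 0,"grip": -1},
  {"dx": 0,"dy": 0,"dz": 0,"turn": 0,"grip": -1},
  {"dx": 0,"dy": 0,"dz": 0,"turn": 0,"grip": -1},
  {"dx": 0,"dy": 0,"dz": 0,"turn": 0,"grip": -1},
])

```text
clock: 15.58
tcp_pos: [0.4717, -0.2801, 0.0275]
tool_rot: [-0.701, 0.701, -0.091, 0.093]
wrist_force: [-0.2, 0.7, -0.1]
opening: 0.085
```

Request:
play_rows([
  {"dx": 0,"dy": 0,"dz": 0,"turn": 0,"grip": 1},
  {"dx": 0,"dy": 0,"dz": 0,"turn": 0,"grip": 1},
  {"dx": 0,"dy": 0,"dz": 0,"turn": 0,"grip": 1},
  {"dx": 0,"dy": 0,"dz": 0,"turn": 0,"grip": 1},
  {"dx": 0,"dy": 0,"dz": 0,"turn": 0,"grip": 1},
  {"dx": 0,"dy": 0,"dz": 0,"turn": 0,"grip": 1},
  {"dx": 0,"dy": 0,"dz": 0,"turn": 0,"grip": 1},
  {"dx": 0,"dy": 0,"dz": 0,"turn": 0,"grip": 1},
])

```text
clock: 16.58
tcp_pos: [0.4711, -0.2797, 0.0266]
tool_rot: [-0.701, 0.701, -0.092, 0.092]
wrist_force: [0.0, 0.1, 5.6]
opening: 0.0311
```

```bash
python3 - <<'E'
from h import *
im,s=snap('wrist','w12.png'); print(s['tcp_pos'],s['clock'],s['opening'])
q=s['tool_rot'];M=R.from_quat([q[1],q[2],q[3],q[0]]).as_matrix();print('jaw',np.degrees(np.arctan2(M[1,0],M[0,0])))
E
```

```text
[ 0.47114411 -0.27968204  0.02657969] 16.575 0.031147717946736164
jaw -14.967945198744804
```

View pics/w12.png

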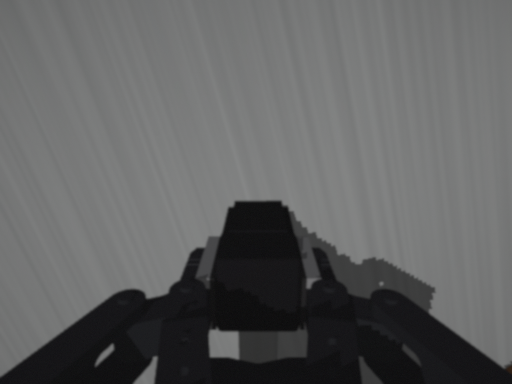

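```bash
python3 - <<'E'
from h import *
im=cv2.imread('pics/w12.png').astype(int)
cv2.imwrite('pics/w12z.png',np.clip(cv2.resize(im[180:350,180:340].astype(np.uint8),None,fx=3.4,fy=3.4,interpolation=cv2.INTER_CUBIC).astype(int)*5,0,255).astype(np.uint8))
s=arm.observe();c=cam('wrist',s);p=s['tcp_pos']
a=np.radians(-15)
for q in [(16,16),(16,-16),(-16,-16),(-16,16)]:
    d=np.array([q[0]*np.cos(a)-q[1]*np.sin(a),q[0]*np.sin(a)+q[1]*np.cos(a)])/1e3
    print(q,[ (proj(c,(p[0]+d[0],p[1]+d[1],z))).round(1) for z in(.062,0)])
E
```

```text
(16, 16) [array([302.2, 261.6]), array([287.5, 201.4])]
(16, -16) [array([298.8, 335.6]), array([286. , 255.4])]
(-16, -16) [array([215.3, 335.6]), array([228.5, 255.3])]
(-16, 16) [array([211.8, 261.6]), array([227. , 201.3])]
```

View pics/w12z.png

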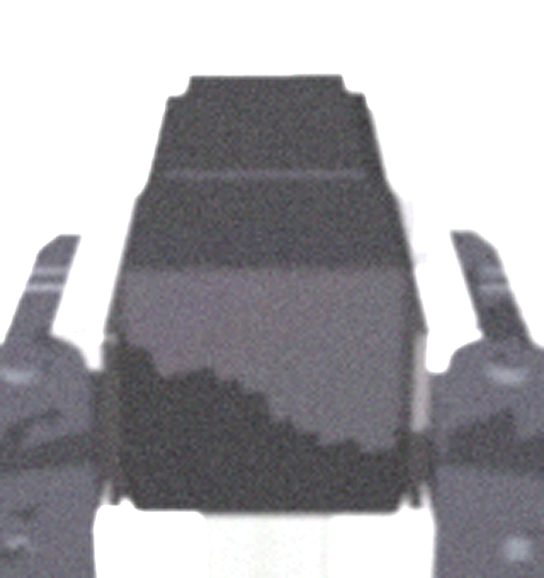

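Request:
play_rows([
  {"dx": 0,"dy": 0,"dz": 15,"turn": 0,"grip": 1},
  {"dx": 0,"dy": 0,"dz": 35,"turn": 0,"grip": 1},
  {"dx": 0,"dy": 0,"dz": 45,"turn": 0,"grip": 1},
  {"dx": 0,"dy": 0,"dz": 45,"turn": 0,"grip": 1},
  {"dx": 8,"dy": 11,"dz": 35,"turn": 0,"grip": 1},
  {"dx": 26,"dy": 36,"dz": 9,"turn": 0,"grip": 1},
  {"dx": 30,"dy": 44,"dz": 0,"turn": 0,"grip": 1},
  {"dx": 30,"dy": 44,"dz": 0,"turn": 0,"grip": 1},
])

```text
clock: 17.62
tcp_pos: [0.5648, -0.1436, 0.2104]
tool_rot: [-0.701, 0.701, -0.093, 0.092]
wrist_force: [0.6, -0.4, -1.7]
opening: 0.0314
```

Request:
play_rows([
  {"dx": 22,"dy": 30,"dz": 0,"turn": 0,"grip": 1},
  {"dx": 10,"dy": 12,"dz": 0,"turn": 0,"grip": 1},
  {"dx": 0,"dy": 0,"dz": 0,"turn": 0,"grip": 1},
  {"dx": 0,"dy": 0,"dz": 0,"turn": 0,"grip": 1},
  {"dx": 0,"dy": 0,"dz": 0,"turn": 0,"grip": 1},
  {"dx": 0,"dy": 0,"dz": 0,"turn": 0,"grip": 1},
  {"dx": 0,"dy": 0,"dz": 0,"turn": 0,"grip": 1},
])

```text
clock: 18.5
tcp_pos: [0.5967, -0.1031, 0.2104]
tool_rot: [-0.701, 0.701, -0.092, 0.092]
wrist_force: [-0.9, 0.3, -3.0]
opening: 0.0314
```

```bash
python3 - <<'E'
from h import *
im,s=snap('wrist','w13.png'); print(s['tcp_pos'],s['clock'],s['opening'],s['wrist_force'])
q=s['tool_rot'];M=R.from_quat([q[1],q[2],q[3],q[0]]).as_matrix();print('jaw',np.degrees(np.arctan2(M[1,0],M[0,0])))
c=cam('wrist',s); print(c[2]); im=cv2.imread('pics/w13.png').astype(np.float32)
i8=cv2.imread('pics/w13.png')
print('neck',circ(i8,c,(.614,-.0265),.138,.02,.028,1))
n=400
src=np.array([proj(c,(.614+dx,-.0265+dy,.15)) for dx,dy in[(-.016,.016),(.016,.016),(.016,-.016),(-.016,-.016)]],np.float32)
H=cv2.getPerspectiveTransform(src,np.array([(0,0),(n,0),(n,n),(0,n)],np.float32))
o=cv2.warpPerspective(im,H,(n,n),flags=cv2.INTER_CUBIC)
g=cv2.GaussianBlur(o.mean(2),(0,0),3); lo,hi=(np.percentile(g,1)-2, np.percentile(g,35)+3)
cv2.imwrite('pics/w13y.png',np.hstack([np.clip((g-lo)/(hi-lo)*255,0,255),np.clip(g*2.5,0,255)]).astype(np.uint8))
E
```

```text
[ 0.59672006 -0.10307903  0.21038379] 18.5 0.03140561914838034 [-0.91612336  0.27711421 -3.01708757]
jaw -15.007055804908537
[ 0.61718437 -0.02811098  0.35222823]
neck (array([613.22735058, -26.70970805]), np.float64(24.78850157432421), np.float64(0.13599232063488687), 180)
```

View pics/w13y.png

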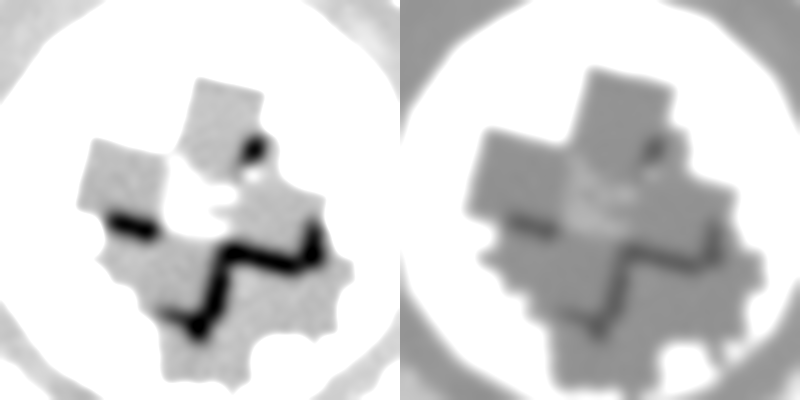

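View pics/w13.png

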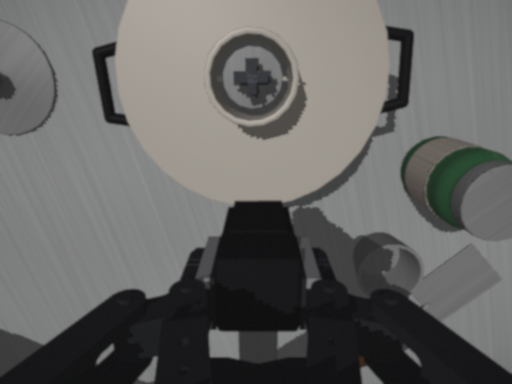

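Request:
play_rows([
  {"dx": 4,"dy": 19,"dz": 0,"turn": 0,"grip": 1},
  {"dx": 6,"dy": 27,"dz": 0,"turn": 0,"grip": 1},
  {"dx": 4.5,"dy": 20.2,"dz": 0,"turn": 0,"grip": 1},
  {"dx": 2,"dy": 10,"dz": 0,"turn": 0.5,"grip": 1},
  {"dx": 0,"dy": 0,"dz": 0,"turn": 0,"grip": 1},
  {"dx": 0,"dy": 0,"dz": 0,"turn": 0,"grip": 1},
  {"dx": 0,"dy": 0,"dz": 0,"turn": 0,"grip": 1},
  {"dx": 0,"dy": 0,"dz": 0,"turn": 0,"grip": 1},
])

```text
clock: 19.55
tcp_pos: [0.6134, -0.0273, 0.2103]
tool_rot: [-0.701, 0.702, -0.09, 0.089]
wrist_force: [1.4, 0.1, -2.9]
opening: 0.0315
```

```bash
python3 - <<'E'
from h import *
im,s=snap('wrist','w14.png'); print(s['tcp_pos'],s['clock'],s['opening'],s['wrist_force'])
snap('scene','s4.png'); i=cv2.imread('pics/s4.png'); w=cv2.imread('pics/w14.png')
cv2.imwrite('pics/s4z.png',np.hstack([cv2.resize(i[120:250,170:290],None,fx=3.5,fy=3.5),np.clip(cv2.resize(w[150:350,180:340],(364,455)).astype(int)*2,0,255).astype(np.uint8)]))
E
```

```text
[ 0.61335959 -0.02730131  0.2103059 ] 19.55 0.03149134827859345 [ 1.4402313   0.13563943 -2.87243129]
```

View pics/s4z.png

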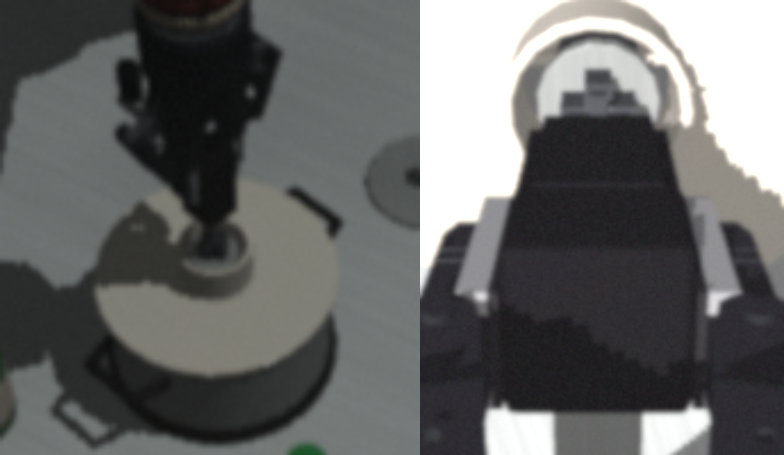

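Request:
play_rows([
  {"dx": 0,"dy": 0.3,"dz": -12,"turn": 0,"grip": 1},
  {"dx": 0,"dy": 0,"dz": -12,"turn": 0,"grip": 1},
  {"dx": 0,"dy": 0,"dz": -6,"turn": 0,"grip": 1},
  {"dx": 0,"dy": 0,"dz": -3,"turn": 0,"grip": 1},
  {"dx": 0,"dy": 0,"dz": -3,"turn": 0,"grip": 1},
  {"dx": 0,"dy": 0,"dz": -2,"turn": 0,"grip": 1},
  {"dx": 0,"dy": 0,"dz": 0,"turn": 0,"grip": 1},
])

```text
clock: 20.52
tcp_pos: [0.6134, -0.0261, 0.1723]
tool_rot: [0.701, -0.701, 0.089, -0.089]
wrist_force: [-0.5, -0.6, -1.9]
opening: 0.0314
```

Request:
play_rows([
  {"dx": 0,"dy": 0,"dz": -2,"turn": 0,"grip": 1},
  {"dx": 0,"dy": 0,"dz": -2,"turn": 0,"grip": 1},
  {"dx": 0,"dy": 0,"dz": 0,"turn": 0,"grip": 1},
])

```text
clock: 20.9
tcp_pos: [0.6132, -0.0261, 0.1681]
tool_rot: [-0.701, 0.702, -0.089, 0.089]
wrist_force: [0.8, 0.5, -2.2]
opening: 0.0312
```

Request:
play_rows([
  {"dx": 0,"dy": 0,"dz": -3,"turn": 0,"grip": 1},
  {"dx": 0,"dy": 0,"dz": -3,"turn": 0,"grip": 1},
  {"dx": 0,"dy": 0,"dz": -3,"turn": 0,"grip": 1},
  {"dx": 0,"dy": 0,"dz": -2,"turn": 0,"grip": 1},
  {"dx": 0,"dy": 0,"dz": 0,"turn": 0,"grip": 1},
  {"dx": 0,"dy": 0,"dz": 0,"turn": 0,"grip": 1},
])

```text
clock: 21.65
tcp_pos: [0.6135, -0.0261, 0.1574]
tool_rot: [0.702, -0.701, 0.089, -0.089]
wrist_force: [-0.2, -0.3, -2.2]
opening: 0.0313
```

Request:
play_rows([
  {"dx": 0,"dy": 0,"dz": -2,"turn": 0,"grip": 1},
  {"dx": 0,"dy": 0,"dz": -2,"turn": 0,"grip": 1},
  {"dx": 0,"dy": 0,"dz": -2,"turn": 0,"grip": 1},
  {"dx": 0,"dy": 0,"dz": -2,"turn": 0,"grip": 1},
  {"dx": 0,"dy": 0,"dz": 0,"turn": 0,"grip": 1},
  {"dx": 0,"dy": 0,"dz": 0,"turn": 0,"grip": 1},
])

```text
clock: 22.4
tcp_pos: [0.6137, -0.026, 0.1499]
tool_rot: [0.702, -0.701, 0.089, -0.089]
wrist_force: [-0.9, 0.9, 5.5]
opening: 0.0313
```

Request:
play_rows([
  {"dx": 0,"dy": 0,"dz": -2,"turn": 0,"grip": 1},
  {"dx": 0,"dy": 0,"dz": -1.5,"turn": 0,"grip": 1},
  {"dx": 0,"dy": 0,"dz": -1,"turn": 0,"grip": 1},
  {"dx": 0,"dy": 0,"dz": 0,"turn": 0,"grip": 1},
  {"dx": 0,"dy": 0,"dz": 0,"turn": 0,"grip": 1},
  {"dx": 0,"dy": 0,"dz": 0,"turn": 0,"grip": 1},
])

```text
clock: 23.15
tcp_pos: [0.6138, -0.026, 0.1465]
tool_rot: [-0.701, 0.702, -0.089, 0.09]
wrist_force: [-2.7, -0.9, 10.5]
opening: 0.0313
```

Request:
play_rows([
  {"dx": 0,"dy": 0,"dz": -1,"turn": 0,"grip": 1},
  {"dx": 0,"dy": 0,"dz": 0,"turn": 0,"grip": 1},
  {"dx": 0,"dy": 0,"dz": 0,"turn": 0,"grip": 1},
])

```text
clock: 23.52
tcp_pos: [0.6139, -0.026, 0.1465]
tool_rot: [-0.701, 0.702, -0.088, 0.09]
wrist_force: [-3.3, -0.6, 14.9]
opening: 0.0312
```

Request:
play_rows([
  {"dx": 0,"dy": 0,"dz": -0.5,"turn": 0,"grip": 1},
  {"dx": 0,"dy": 0,"dz": 0,"turn": 0,"grip": 1},
  {"dx": 0,"dy": 0,"dz": 0,"turn": 0,"grip": 1},
  {"dx": 0,"dy": 0,"dz": 0,"turn": 0,"grip": 1},
])

```text
clock: 24.02
tcp_pos: [0.6139, -0.026, 0.1465]
tool_rot: [-0.701, 0.702, -0.088, 0.09]
wrist_force: [-3.7, -1.1, 17.2]
opening: 0.031
```

```bash
python3 - <<'E'
from h import *
s=arm.observe(); print(s['tcp_pos'],s['clock'],s['opening'],s['wrist_force'],s['ft_torque'])
im,s=snap('wrist','w15.png');c=cam('wrist',s); w=cv2.imread('pics/w15.png')
snap('scene','s5.png'); i=cv2.imread('pics/s5.png')
print('cover',circ(w,c,(.613,-.0265),.104,.088,.102,-1), circ(i,cam('scene'),(.613,-.0265),.104,.088,.102,-1))
cv2.imwrite('pics/s5z.png',np.hstack([cv2.resize(i[120:250,170:290],None,fx=3.5,fy=3.5),np.clip(cv2.resize(w[150:350,180:340],(364,455)).astype(int)*2,0,255).astype(np.uint8)]))
s=arm.observe(); print(s['tcp_pos'],s['clock'],s['opening'],s['wrist_force'],s['ft_torque'])
E
```

```text
[ 0.61388268 -0.02599753  0.14648291] 24.025 0.03098603411090093 [-3.67642583 -1.06401926 17.20480377] [-0.02339426  1.37929743  0.06834035]
cover (array([613.1526074 , -26.46371593]), np.float64(94.62249642037642), np.float64(0.2299524703658305), 94) (array([615.66286946, -24.45985988]), np.float64(95.61813873902565), np.float64(0.3619699311599413), 57)
[ 0.61388747 -0.02599494  0.14646516] 24.125 0.031313439438588817 [-4.69447239 -0.48875146 16.24443342] [-0.08023938  1.3902689  -0.01246734]
```

View pics/s5z.png

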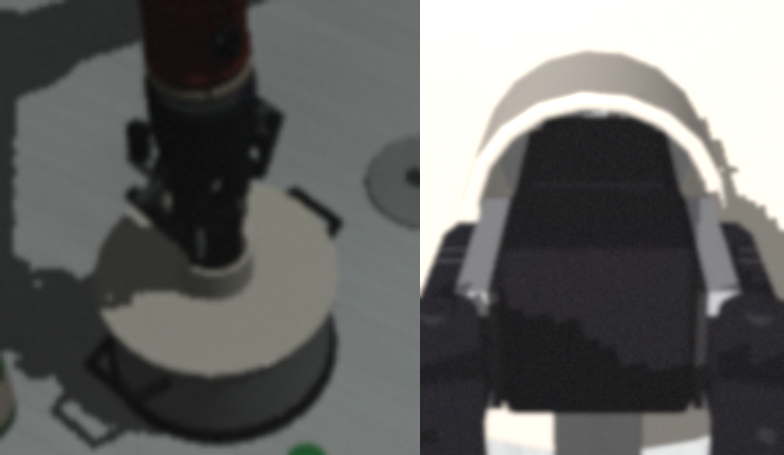

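View pics/s5.png

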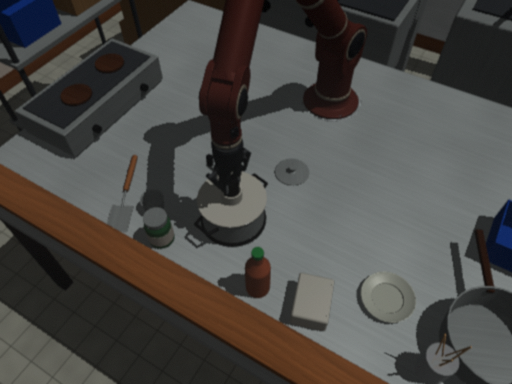

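The pictures show the hub down inside the neck, the cover level and unmoved on the rim, and the bystanders where they were. TCP height stayed at 146.5 mm while the push rose from 10 to 17 N, so the crank is on its stop.

```bash
python3 -c "
from bench import arm
print(arm.finish_job())"
```

```text
the job is handed in; nothing more can be done
None
```

The cover is on the pot and released. The crank is meshed on the splines, pressed down to its stop, and still held by the hub. I handed the job in at about 24 s on the robot's clock.

**What I did**
- I gripped the cover by its neck, lowered it over the shaft, and let go when it touched the rim at the expected height.
- I gripped the crank by its hub on the y faces. The shaft stood at about -14.5° and the hub at about -15°, so the crank needed only about half a degree of turn. It slid onto the splines with no measurable resistance.

**Last checks**
- **Crank height:** the tool had come down to 119.9 mm above its height at the grasp, against 120 mm for fully home.
- **Stop reached:** going further down did not move the tool, while the push rose from 10 to 17 N, so the seat is on its stop.
- **Grip:** the hub looked the same in the gripper before and after pressing, so it did not slip.
- **Cover:** the wrist camera shows it level at seated height and centred within about 1 mm of the pot axis. It did not move while the crank was pressed.
- **Bystanders:** they appear where they were in the last scene picture.

**Disagreements**
- The scene camera put the cover about 3 mm away from the wrist camera's position, partly because the gripper blocked its view. I relied on the wrist camera.
- A sideways force of about 4 N and a moment of 1.4 N m remained at the wrist while pressing.

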